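# Open the drilling jig and slide the turned leg up to its stop

### The arm

A 6-joint arm with a two-finger parallel gripper is mounted at the origin on the work surface. World frame = base frame: x ahead of the robot, y to its left, z up, the work surface at z = 0. Lengths are in m, angles in degrees, forces in N, time in s.
With the tool pointing down it reaches from about 0.3 to 0.875 m from the base axis. Payload 6.4 kg.
Tool frame: the origin (TCP) lies midway between the tips of the shut fingers; the grasp point (between the pads) lies 19 mm behind it; z points along the fingers, y is the line along which they close (so a half turn about z gives the same grasp; the last joint's range is limited). The gripper opens to 85 mm and grips with 20 to 120 N. Pads are 22 mm wide; open, the fingers measure 114 mm over their backs; the gripper's body (76 mm by 85 mm) begins 54 mm behind the grasp point. The pads swing forward as they close: fully open they stand 13 mm farther back than shut.
Start: joints at [-78.684, 10.359, 92.074, -0, 77.567, -11.82], TCP at [0.226, -0.529, 0.231] pointing down, gripper open.
Joint ranges: [-171.53, 171.53], [-51.25, 118.39], [17.06, 147.69], [-65.23, 245.23], [0, 150.52], [-178.68, 178.68]. Speed limits (degrees/s): [147.25, 147.25, 172.46, 180, 180, 180].

### API

Orientations are given as [roll, pitch, yaw] about the fixed x, y, z axes, in that order (R = Rz(yaw) Ry(pitch) Rx(roll)).
In Python, from plant import ctrl gives the robot as it stands.
- The arm moves only by the tool carry_out, never from a script. Its argument "deltas" is a list of rows, each an object with "slide": the shift along the tool's x, y, z in m, a list of three; "yaw": the turn about the tool's z in degrees. In form: [{"slide": [tx, ty, tz], "yaw": yaw}, ...]. A call has 1 to 12 rows; each row shifts and turns the commanded pose from where the row before left it, along the tool's axes as they then stand; what a row does not reach is not made up. A row lasts 1/10 s, in which the tool goes at most 50 mm and 8.59 degrees, less where a joint would pass 70% of its speed; a pose out of reach is approached as far as the arm can. A call is refused whole if a number of a shift passes 0.05 or a number of a turn 8.59, either way. A call with a gripper value outside its range is refused whole. "claw" is the opening, from -1 (shut) to 1 (fully open), set as the call begins (left out, the last holds). The fingers move at their own pace and stop on an object; "grip_force" is the grip in N (left out, the last holds). Time passes only in rows, so rows that do not move let the fingers close. It gives the time, the measured TCP pose, the force, the opening and the grip force at its end, in the units of the state.
- ctrl.observe(): the state, without advancing time (a new reading comes with each control period).
- ctrl.grab_frame(name): name is "scene" or "side" or "wrist"; returns a dict with "pixels" (384x512x3 uint8, red, green, blue), "vertical_fov" (degrees; the focal length in pixels is half the picture's height over the tangent of half this angle, whatever the lens; pixels are square), "cx", "cy" (the principal point, pixels), "pose" (4x4, takes a point from camera to world coordinates). Camera axes: x right, y up, looking along -z (the intrinsics and any distortion apply to the point x, -y, -z); pixel columns grow to the right and rows downward; lengths in m; the calibration is good to about 2 mm. A picture is of the moment at which its call begins. There is no depth.
- ctrl.hand_in(): hands the job in; it is judged then, once.
Trained networks look in a picture, given as the dict that the camera call returned (one of the last four; its "shot" number tells which), for a name from the list of things; names that differ only in an ending like _2 or _b are one class to them, and where a whole thing is asked for, a point or a joint stands for the part that bears it (a point fixed in the world has none). Each returns a list of dicts, best first, with "conf" (0 to 1); they miss things now and then, are a little off and sometimes report something else, mostly with a low value. They report only what shows in the picture. A call takes as long as a camera call.
- ctrl.search_frame(picture, label): "position" ([column, row] in pixels, amid what is visible of it).
- ctrl.masks_of(picture, label): "region" (384x512 bool, what is visible of it) and "position" ([column, row] in pixels, amid what is visible of it).
- ctrl.pinpoint(picture, label): "position" ([column, row] in pixels: a listed point, or the origin of a listed thing).
The state is a dict: "time_s": time; "joint_positions": joint angles; "qvel": joint speeds; "joint_efforts": joint torques, N m; "position": TCP position; "ee_rot": TCP orientation; "contact_force": force on the tool from outside, world axes, zero at the start; "ft_torque": the same for the moment, N m; "opening": finger opening in m; "finger_force": force on a finger pad.
Only numpy, scipy, OpenCV 4.12 (cv2) and the standard library are available. Lean on these libraries where they do the work, as an engineer would, in place of code of your own. Each camera call takes 0.05 s, during which the arm holds its last target. There are 200 camera calls.

### The job

Press the release button on the drilling jig so that its lid springs fully open. Then slide the turned wooden leg along its channel, under the drill bridge, until its front end is up against the end stop, keeping it down in the channel all the way. Let go of it there, leave the lid open, and leave the bowl, mallet and tin alone.

Things in the scene. Friction and masses are not known exactly. Their poses are not given: they have to be found in the camera images.
- jig: Drilling jig bolted to the bench: dark steel base plate 360 x 230 mm. Origin on the bench plane, on the channel's centre line; z up, x along the channel towards the end stop, y towards the lid's hinge. Channel along x at y = 0: floor 20 mm above the bench, 48 mm wide between two aluminium walls 12 mm thick, tops 32 mm above the bench.
- bridge_mid (a point): Middle of the underside of the green drill bridge over the channel (72 mm above the bench, at x = 92.5 mm of the jig). The bridge is 45 mm long along x (x = 70 to 115 mm); opening 64 mm wide, posts out to 52 mm either side, top 86 mm above the bench, with a steel bush on it up to 94 mm.
- lid_hinge (a point): Middle of the lid's hinge line, which runs along the jig's x, 66 mm above the bench, at x = -65, y = 78 mm of the jig. The shut green lid covers the channel from x = -170 to 40 mm, y = -46 to 80 mm, top 78 mm above the bench, held by a steel catch on its -y edge. Fully open it stands leaning outward, y = 65 to 130 mm, up to 190 mm high.
- release (a joint): Release button travel, m: 0 up, 0.008 fully down. Spring return; about 2 N starts it, 6 N takes it fully down. The lid is let go at about 0.005.
- release_top (a point): Centre of the top of the release button (moves down with it): round black button, 32 mm across, pressed straight down, in a steel ring 48 mm across on a green block on the jig's -y side, at x = -60, y = -104 mm of the jig. When up, its top is 64 mm above the bench and about 10 mm above the ring.
- lid (a joint): Lid angle, rad: 0 shut, 1.9 fully open at its stop. It is sprung: once let go it swings open by itself in about 1.5 s and stays there.
- leg: Turned wooden leg lying loose in the channel, 160 mm long, 0.15 to 0.3 kg: a square block 44 x 44 mm, 50 mm long, at each end, a turned thinner middle. Origin at the centre of its underside; x along it, towards the stop; z up. Its top is 64 mm above the bench. It starts wholly under the shut lid, its front end 110 to 138 mm short of the stop.
- leg_front (a point): Centre of the leg's front end face (x = 80 mm, z = 22 mm of the leg).
- leg_grip (a point): Centre of the top of the leg's rear square block (x = -55 mm, z = 44 mm of the leg), where it can be pinched across its 44 mm width from above; the block spans 25 mm either way along x, and its sides stand free 32 mm above the channel walls. With the leg home this point is 65 mm short of the bridge.
- stop_face (a point): Point on the end stop's face, on the channel's centre line at the height of leg_front (x = 140, z = 42 mm of the jig); axes as the jig's. The stop is an aluminium block across the channel, 72 mm wide, top 60 mm above the bench. The leg is home when leg_front meets this face.
- bowl: Bystander: dark wooden bowl, 130 mm across, 55 mm high, standing loose beyond the lid's hinge side. Origin at its underside centre.
- mallet: Bystander: round wooden mallet, standing on its head, 80 mm across and 200 mm high. Origin at its underside centre.
- wax: Bystander: brass-coloured wax tin, 76 mm across, 60 mm high, near the button. Origin at its underside centre.

How it is judged:
By the outcome, as a careful person would: the job done as asked, in the order asked, and still so for the second after the job is handed in, with the robot touching nothing.
It also fails if it takes over 51 s, if anything falls off the work surface, if the arm or the gripper's body presses on something with over 40 N, if the wrist force passes 120 N, or if a joint passes its speed limit or range.

## Working session

There is one attempt and no reset: what is moved stays moved. The work goes in short steps, Python scripts to look and compute and a tool call to move; the robot and the scene stay as the last step left them, time stands still between calls to the robot, and variables do not carry over. Pictures are saved under pics/ and viewed, at most 10 in all, crops included, and the job is handed in when it is done.

Besides the shell and the picture viewer there is one more tool, called after "Request:" as a command line: name --argument value ..., lists and objects as JSON in quotes. carry_out: Moves the arm, as the interface text tells. Its arguments: {"type":"object","properties":{"deltas":{"type":"array"},"claw":{"type":"number"},"grip_force":{"type":"number"}},"required":["deltas"]}

```bash
mkdir -p pics; cat > h.py <<'E'
import numpy as np, cv2
from plant import ctrl
def K(p):
    f=p["pixels"].shape[0]/2/np.tan(np.radians(p["vertical_fov"])/2); return f
def ray(p,uv):
    f=K(p); d=np.array([(uv[0]-p["cx"])/f,-(uv[1]-p["cy"])/f,-1]); T=np.array(p["pose"]); return T[:3,3],T[:3,:3]@d
def at_z(p,uv,z):
    o,d=ray(p,uv); return o+d*(z-o[2])/d[2]
def proj(p,X):
    T=np.array(p["pose"]); c=T[:3,:3].T@(np.array(X)-T[:3,3]); f=K(p); return [p["cx"]+f*c[0]/-c[2], p["cy"]-f*c[1]/-c[2]]
def save(p,n): cv2.imwrite("pics/"+n+".png",p["pixels"][:,:,::-1])
E
python3 - <<'E'
from h import *
o=ctrl.observe(); print(o)
Z={"release_top":.064,"stop_face":.042,"bridge_mid":.072,"lid_hinge":.066,"jig":0,"bowl":0,"mallet":0,"wax":0}
ims=[]
for n in("scene","side","wrist"):
    p=ctrl.grab_frame(n); ims.append(p["pixels"]); print(n,[k for k in p if k!="pixels"],K(p),np.round(p["pose"],3).tolist(),{k:p[k] for k in p if k not in("pixels","pose")})
    for l,z in Z.items():
        r=ctrl.pinpoint(p,l)[:1]
        for q in r: print(l,np.round(q["position"],1),round(q["conf"],2),np.round(at_z(p,q["position"],z),3))
a=np.hstack(ims[:2]); cv2.imwrite("pics/a.png",cv2.resize(a,(800,300),interpolation=cv2.INTER_AREA)[:,:,::-1])
cv2.imwrite("pics/w.png",ims[2][:,:,::-1])
E
```

```text
{'time_s': 0.0, 'joint_positions': array([-7.86860719e+01,  1.04028340e+01,  9.21308649e+01,  2.47412488e-03,
        7.75663847e+01, -1.18217559e+01]), 'qvel': array([-0.00555533,  0.02088472, -0.00906402,  0.00831359, -0.01493681,
       -0.04594572]), 'joint_efforts': array([ 1.45247359e-03, -4.44860029e+01, -3.51342881e+01, -2.33672263e-04,
        9.02995351e-03, -5.11188915e-06]), 'position': array([ 0.22582907, -0.52821238,  0.23038159]), 'ee_rot': array([-1.79902534e+02, -2.28678422e-02,  2.31351298e+01]), 'contact_force': array([ 0.35900865, -0.19556465, -0.12557627]), 'ft_torque': array([-0.05720153,  0.03477797,  0.00835235]), 'finger_force': 0.0, 'opening': 0.08552109085250888}
scene ['vertical_fov', 'cx', 'cy', 'pose', 'shot'] 455.4683750202078 [[0.238, -0.719, 0.653, 1.307], [0.971, 0.18, -0.156, -0.17], [-0.006, 0.671, 0.741, 0.943], [0.0, 0.0, 0.0, 1.0]] {'vertical_fov': 45.715135900319765, 'cx': 260.1628433131847, 'cy': 188.0173539409055, 'shot': 1}
release_top [202.5 204.3] 0.69 [ 0.552 -0.14   0.064]
stop_face [277.4 254.2] 0.79 [0.728 0.008 0.042]
bridge_mid [267.
[... 519 characters left out ...]
 188.33392274512696, 'shot': 2}
release_top [282.6 169.9] 0.51 [ 0.55  -0.13   0.064]
stop_face [222.8 176.6] 0.68 [ 0.71  -0.056  0.042]
bridge_mid [220.7 181.3] 0.89 [ 0.685 -0.001  0.072]
lid_hinge [272.3 211.6] 0.61 [0.507 0.05  0.066]
jig [254.9 205. ] 0.79 [ 0.591 -0.023  0.   ]
bowl [277.5 276.6] 0.9 [0.434 0.186 0.   ]
mallet [284.1 157.2] 0.84 [ 0.603 -0.28   0.   ]
wax [319.3 164. ] 0.63 [ 0.484 -0.289  0.   ]
wrist ['vertical_fov', 'cx', 'cy', 'pose', 'shot'] 339.8497042544004 [[0.393, 0.877, 0.276, 0.297], [-0.919, 0.375, 0.118, -0.498], [0.0, -0.3, 0.954, 0.374], [0.0, 0.0, 0.0, 1.0]] {'vertical_fov': 58.9290414109605, 'cx': 253.408696255274, 'cy': 196.73493975804752, 'shot': 3}
```

View pics/a.png

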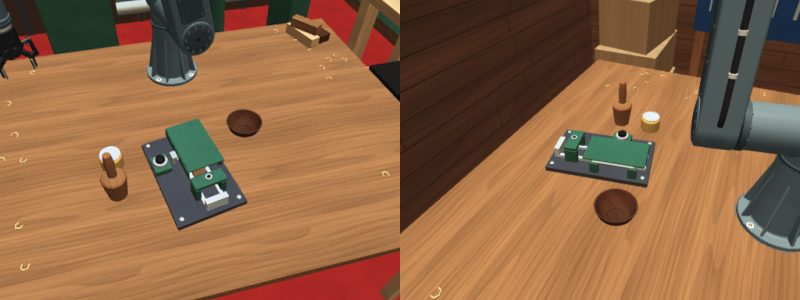

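Request:
carry_out --deltas '[{"slide": [0, 0, 0], "yaw": 5.4}, {"slide": [0, 0, 0], "yaw": 5.4}, {"slide": [0.039, -0.03, 0], "yaw": 0}, {"slide": [0.039, -0.03, 0], "yaw": 0}, {"slide": [0.039, -0.03, 0], "yaw": 0}, {"slide": [0.039, -0.03, 0], "yaw": 0}, {"slide": [0.039, -0.03, 0], "yaw": 0}, {"slide": [0.039, -0.03, 0], "yaw": 0}, {"slide": [0.039, -0.03, 0], "yaw": 0}, {"slide": [0.039, -0.03, 0], "yaw": 0}, {"slide": [0.039, -0.03, 0], "yaw": 0}, {"slide": [0.02, -0.015, 0], "yaw": 0}]' --claw -1

```text
time_s: 2.55
position: [0.5293, -0.1678, 0.2315]
ee_rot: [-180.0, -0.1, 12.5]
contact_force: [0.6, 0.4, 0.1]
opening: 0.0001
finger_force: 0.0
```

```bash
python3 - <<'E'
from h import *
from scipy.optimize import least_squares
J={"release_top":(-.06,-.104,.064),"stop_face":(.14,0,.042),"bridge_mid":(.0925,0,.072),"lid_hinge":(-.065,.078,.066),"jig":(0,0,0)}
ob=[]
for n in("scene","side","wrist"):
    p=ctrl.grab_frame(n)
    if n=="wrist": save(p,"w1")
    for l in J:
        for q in ctrl.pinpoint(p,l)[:1]:
            if q["conf"]>.45: ob.append((p,l,q["position"],n))
def W(s,l):
    c,d=np.cos(s[2]),np.sin(s[2]); x,y,z=J[l]; return [s[0]+c*x-d*y,s[1]+d*x+c*y,z]
f=lambda s:np.array([(np.array(proj(p,W(s,l)))-uv) for p,l,uv,n in ob]).ravel()
r=least_squares(f,[.59,-.02,.21],loss="soft_l1",f_scale=2)
print(r.x,np.degrees(r.x[2]));
for o,e in zip(ob,f(r.x).reshape(-1,2)): print(o[3],o[1],np.round(o[2]),e.round(1))
s=ctrl.observe(); print(s["time_s"],s["position"],s["ee_rot"],s["opening"],s["contact_force"]); print(W(r.x,"release_top"))
np.save("jig.npy",r.x)
E
```

```text
[ 0.5897668  -0.0227623   0.17507603] 10.031117423866558
scene release_top [202. 204.] [ 1.7 -1.3]
scene stop_face [274. 255.] [ 1.1 -0.4]
scene bridge_mid [267. 233.] [-0.5 -1.2]
scene lid_hinge [203. 203.] [ 65.6 -23.3]
scene jig [253. 224.] [-1.4 -1.8]
side release_top [285. 169.] [-1.1  0.3]
side stop_face [211. 187.] [-2.8 -0.9]
side bridge_mid [222. 179.] [1.2 2. ]
side lid_hinge [270. 210.] [ 1.4 -0.6]
side jig [258. 208.] [-2.7 -2.4]
wrist release_top [220. 146.] [0.1 0.5]
wrist lid_hinge [ 19. 144.] [-0. -0.]
wrist jig [124.  76.] [ 2.4 -1.3]
3.45 [ 0.52746458 -0.17112211  0.23128602] [1.79999714e+02 3.88899177e-04 1.23318389e+01] -0.00036491555576063835 [ 0.00507246  0.7310583  -0.67507149]
[np.float64(0.5487990391151818), np.float64(-0.13562346223975164), 0.064]
```

View pics/w1.png

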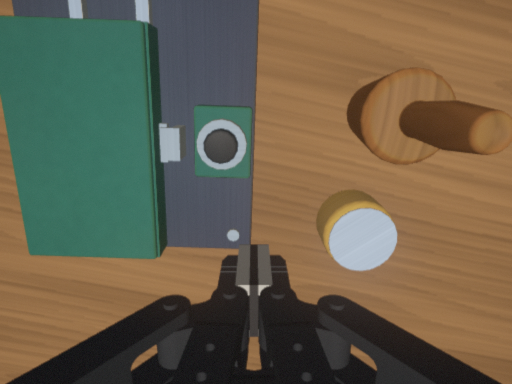

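Request:
carry_out --deltas '[{"slide": [0, 0, 0], "yaw": 1.8}, {"slide": [0.014, -0.016, 0.03], "yaw": 0}, {"slide": [0.0134, -0.015, 0.03], "yaw": 0}, {"slide": [0, 0, 0.03], "yaw": 0}, {"slide": [0, 0, 0.03], "yaw": 0}, {"slide": [0, 0, 0.02], "yaw": 0}, {"slide": [0, 0, 0.01], "yaw": 0}, {"slide": [0, 0, 0], "yaw": 0}, {"slide": [0, 0, 0], "yaw": 0}]'

```text
time_s: 4.35
position: [0.5494, -0.1359, 0.0822]
ee_rot: [180.0, -0.1, 10.5]
contact_force: [0.4, 0.0, -0.1]
opening: 0.0001
finger_force: 0.0
```

```bash
python3 - <<'E'
from h import *
s=ctrl.observe(); print(s["time_s"],s["position"],s["ee_rot"],s["contact_force"])
p=ctrl.grab_frame("wrist"); save(p,"w2")
for q in ctrl.pinpoint(p,"release_top")[:1]: print(q,at_z(p,q["position"],.064))
E
```

```text
4.35 [ 0.54944268 -0.13592769  0.08222137] [ 1.79957469e+02 -5.98595253e-02  1.05359788e+01] [ 0.42580819  0.03428219 -0.05306653]
{'position': [252.4, 249.7], 'conf': 0.81} [ 0.54736809 -0.13539973  0.064     ]
```

View pics/w2.png

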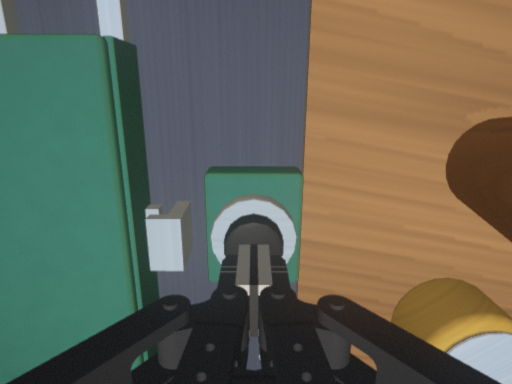

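The fingertips stand centred over the button at about (253, 240), and the jig's edges run straight up the picture, so the yaw fits.

Request:
carry_out --deltas '[{"slide": [0, 0, 0.008], "yaw": 0}, {"slide": [0, 0, 0.006], "yaw": 0}, {"slide": [0, 0, 0.004], "yaw": 0}, {"slide": [0, 0, 0.004], "yaw": 0}, {"slide": [0, 0, 0.003], "yaw": 0}, {"slide": [0, 0, 0], "yaw": 0}, {"slide": [0, 0, 0], "yaw": 0}]'

```text
time_s: 5.15
position: [0.549, -0.1357, 0.0579]
ee_rot: [180.0, 0.0, 10.6]
contact_force: [-5.4, 1.1, 16.7]
opening: 0.0005
finger_force: 8.2
```

Request:
carry_out --deltas '[{"slide": [0, 0, -0.02], "yaw": 0}, {"slide": [0, 0, -0.04], "yaw": 0}, {"slide": [0, 0, -0.04], "yaw": 0}, {"slide": [0, 0, -0.04], "yaw": 0}, {"slide": [0, 0, -0.03], "yaw": 0}, {"slide": [0, 0, 0], "yaw": 0}, {"slide": [0, 0, 0], "yaw": 0}, {"slide": [0, 0, 0], "yaw": 0}, {"slide": [0, 0, 0], "yaw": 0}, {"slide": [0, 0, 0], "yaw": 0}, {"slide": [0, 0, 0], "yaw": 0}, {"slide": [0, 0, 0], "yaw": 0}]'

```text
time_s: 6.35
position: [0.5486, -0.1356, 0.2259]
ee_rot: [-180.0, 0.0, 10.5]
contact_force: [0.1, -0.7, -0.2]
opening: 0.0003
finger_force: 0.0
```

```bash
python3 - <<'E'
from h import *
s=ctrl.observe(); print(s["time_s"],s["position"],s["ee_rot"],s["contact_force"])
j=np.load("jig.npy")
ims=[]
for n in("wrist","scene"):
    p=ctrl.grab_frame(n); ims.append(p["pixels"])
    for l,z in(("leg_grip",.064),("leg_front",.042),("leg",.02),("lid_hinge",.066),("release_top",.064)):
        for q in ctrl.pinpoint(p,l)[:1]:
            X=at_z(p,q["position"],z); d=X[:2]-j[:2]; a=np.radians(10.5); print(n,l,np.round(q["position"]),round(q["conf"],2),X.round(4),"jig",(np.cos(a)*d[0]+np.sin(a)*d[1]).round(4),(-np.sin(a)*d[0]+np.cos(a)*d[1]).round(4))
cv2.imwrite("pics/b.png",cv2.resize(np.hstack([ims[0],ims[1][60:300,100:420].repeat(2,0).repeat(2,1)[:384,:640]]),(800,267))[:,:,::-1])
E
```

```text
6.35 [ 0.54864739 -0.13555154  0.2258671 ] [-1.79976306e+02  3.05992467e-02  1.05345197e+01] [ 0.08533425 -0.68398121 -0.20688597]
wrist leg_grip [146. 229.] 0.82 [ 0.4791 -0.0426  0.064 ] jig -0.1125 0.0007
wrist leg_front [138.  85.] 0.56 [ 0.6099 -0.0166  0.042 ] jig 0.0209 0.0024
wrist leg [155. 164.] 0.97 [ 0.5337 -0.0329  0.02  ] jig -0.057 0.0002
wrist lid_hinge [ 58. 182.] 0.57 [0.5122 0.0418 0.066 ] jig -0.0645 0.0776
wrist release_top [257. 180.] 0.84 [ 0.5473 -0.1387  0.064 ] jig -0.0629 -0.1063
scene leg_grip [236. 173.] 0.96 [ 0.4647 -0.037   0.064 ] jig -0.1256 0.0088
scene leg_front [255. 219.] 0.86 [ 0.6133 -0.0187  0.042 ] jig 0.0239 -0.0003
scene leg [244. 201.] 0.8 [ 0.5306 -0.0285  0.02  ] jig -0.0592 0.0052
scene lid_hinge [269. 178.] 0.98 [0.5079 0.0458 0.066 ] jig -0.068 0.0823
scene release_top [205. 200.] 0.6 [ 0.5398 -0.1325  0.064 ] jig -0.0691 -0.0988
```

View pics/b.png

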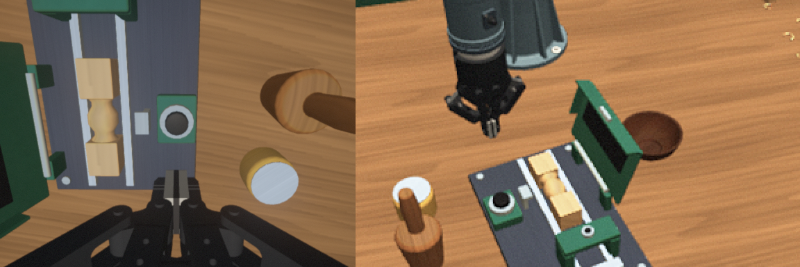

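Request:
carry_out --deltas '[{"slide": [-0.017, -0.035, 0], "yaw": 0}, {"slide": [-0.017, -0.035, 0.01], "yaw": 0}, {"slide": [-0.018, -0.034, 0.02], "yaw": 0}, {"slide": [0, 0, 0.03], "yaw": 0}, {"slide": [0, 0, 0.03], "yaw": 0}, {"slide": [0, 0, 0.01], "yaw": 0}, {"slide": [0, 0, 0], "yaw": 0}, {"slide": [0, 0, 0], "yaw": 0}]' --claw 0.45 --grip_force 25

```text
time_s: 7.75
position: [0.4795, -0.0433, 0.1273]
ee_rot: [180.0, -0.1, 10.5]
contact_force: [0.6, 0.2, 0.0]
opening: 0.0621
finger_force: 0.0
```

```bash
python3 - <<'E'
from h import *
s=ctrl.observe(); print(s["time_s"],s["position"],s["ee_rot"],s["contact_force"],s["opening"])
p=ctrl.grab_frame("wrist"); save(p,"w3"); j=np.load("jig.npy")
for l,z in(("leg_grip",.064),("leg_front",.042),("leg",.02)):
        for q in ctrl.pinpoint(p,l)[:1]:
            X=at_z(p,q["position"],z); d=X[:2]-j[:2]; a=np.radians(10.5); print(l,np.round(q["position"]),round(q["conf"],2),X.round(4),"jig",(np.cos(a)*d[0]+np.sin(a)*d[1]).round(4),(-np.sin(a)*d[0]+np.cos(a)*d[1]).round(4))
E
```

```text
7.75 [ 0.47945868 -0.04331138  0.12732694] [ 1.79965750e+02 -5.99814515e-02  1.05196593e+01] [0.57030459 0.24543388 0.00305784] 0.06211798339238754
leg_grip [253. 218.] 0.77 [ 0.4782 -0.0431  0.064 ] jig -0.1134 0.0004
leg_front [431. 136.] 0.66 [ 0.5487 -0.1507  0.042 ] jig -0.0637 -0.1183
leg [254. 123.] 0.96 [ 0.5338 -0.0334  0.02  ] jig -0.057 -0.0002
```

View pics/w3.png

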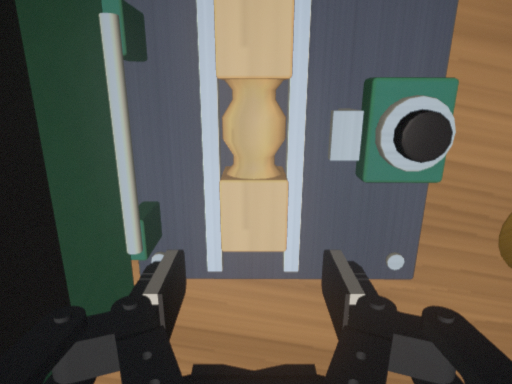

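The leg's rear block is centred at (253, 215) between the open fingers, with the channel aligned to the tool.

Request:
carry_out --deltas '[{"slide": [0, 0, 0.03], "yaw": 0}, {"slide": [0, 0, 0.03], "yaw": 0}, {"slide": [0, 0, 0.02], "yaw": 0}, {"slide": [0, 0, 0.009], "yaw": 0}, {"slide": [0, 0, 0], "yaw": 0}, {"slide": [0, 0, 0], "yaw": 0}]'

```text
time_s: 8.55
position: [0.4795, -0.0432, 0.0383]
ee_rot: [180.0, -0.1, 10.5]
contact_force: [-0.3, -0.5, 0.2]
opening: 0.062
finger_force: 0.0
```

Request:
carry_out --deltas '[{"slide": [0, 0, 0], "yaw": 0}, {"slide": [0, 0, 0], "yaw": 0}, {"slide": [0, 0, 0], "yaw": 0}, {"slide": [0, 0, 0], "yaw": 0}, {"slide": [0, 0, 0], "yaw": 0}, {"slide": [0, 0, 0], "yaw": 0}]' --claw -1 --grip_force 25

```text
time_s: 9.15
position: [0.4799, -0.0433, 0.0387]
ee_rot: [179.9, -0.1, 10.5]
contact_force: [-0.0, -1.0, 7.7]
opening: 0.0433
finger_force: 27.0
```

Request:
carry_out --deltas '[{"slide": [0.005, 0, 0], "yaw": 0}, {"slide": [0.01, 0, 0], "yaw": 0}, {"slide": [0.01, 0, 0], "yaw": 0}, {"slide": [0.01, 0, 0], "yaw": 0}, {"slide": [0.005, 0, 0], "yaw": 0}, {"slide": [0, 0, 0], "yaw": 0}]'

```text
time_s: 9.75
position: [0.518, -0.0359, 0.0386]
ee_rot: [180.0, 0.1, 10.6]
contact_force: [-6.9, -1.4, 11.1]
opening: 0.0434
finger_force: 27.7
```

Request:
carry_out --deltas '[{"slide": [0.005, 0, 0], "yaw": 0}, {"slide": [0.01, 0, 0], "yaw": 0}, {"slide": [0.01, 0, 0], "yaw": 0}, {"slide": [0.01, 0, 0], "yaw": 0}, {"slide": [0.01, 0, 0], "yaw": 0}, {"slide": [0.01, 0, 0], "yaw": 0}, {"slide": [0.005, 0, 0], "yaw": 0}, {"slide": [0, 0, 0], "yaw": 0}]'

```text
time_s: 10.55
position: [0.5773, -0.0248, 0.0386]
ee_rot: [180.0, 0.0, 10.6]
contact_force: [-4.4, -0.5, 8.7]
opening: 0.0437
finger_force: 27.3
```

```bash
python3 - <<'E'
from h import *
s=ctrl.observe(); print(s["time_s"],s["position"],s["ee_rot"],s["contact_force"],s["opening"])
j=np.load("jig.npy")
ims=[]
for n in("scene","wrist"):
    p=ctrl.grab_frame(n); ims.append(p["pixels"])
    for l,z in(("leg_grip",.064),("leg_front",.042),("stop_face",.042),("leg",.02)):
        for q in ctrl.pinpoint(p,l)[:1]:
            X=at_z(p,q["position"],z); d=X[:2]-j[:2]; a=np.radians(10.5); print(n,l,np.round(q["position"]),round(q["conf"],2),"jig",(np.cos(a)*d[0]+np.sin(a)*d[1]).round(4),(-np.sin(a)*d[0]+np.cos(a)*d[1]).round(4))
c=cv2.resize(ims[0][140:300,180:340],(400,400)); w=cv2.resize(ims[1],(400,300)); w=np.vstack([w,np.zeros((100,400,3),np.uint8)])
cv2.imwrite("pics/c.png",np.hstack([c,w])[:,:,::-1])
E
```

```text
10.55 [ 0.57730488 -0.02477297  0.03860661] [1.79967771e+02 1.32403737e-02 1.05644898e+01] [-4.39711711 -0.48010966  8.65895506] 0.04373787228961363
scene leg_grip [250. 201.] 0.59 jig -0.0189 0.0053
scene stop_face [275. 255.] 0.9 jig 0.1412 -0.0004
scene leg [259. 228.] 0.79 jig 0.0386 0.0031
wrist leg_grip [253. 299.] 0.94 jig -0.0149 0.0009
wrist leg [253. 143.] 0.69 jig 0.041 0.0008
```

View pics/c.png

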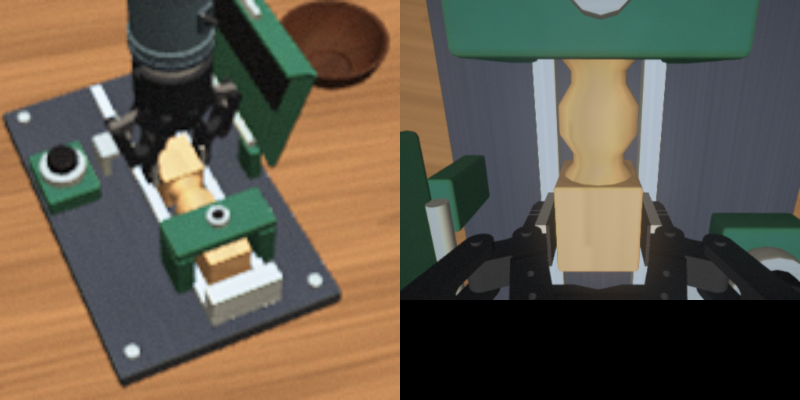

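The leg's front has passed under the bridge and lies level in the channel, with a small gap left to the stop (about 19 mm).

Request:
carry_out --deltas '[{"slide": [0.005, 0, 0], "yaw": 0}, {"slide": [0.005, 0, 0], "yaw": 0}, {"slide": [0.003, 0, 0], "yaw": 0}, {"slide": [0.002, 0, 0], "yaw": 0}, {"slide": [0, 0, 0], "yaw": 0}]'

```text
time_s: 11.55
position: [0.591, -0.0222, 0.0386]
ee_rot: [180.0, 0.1, 10.6]
contact_force: [-7.5, -2.0, 11.7]
opening: 0.0434
finger_force: 27.7
```

Request:
carry_out --deltas '[{"slide": [0.001, 0, 0], "yaw": 0}, {"slide": [0.001, 0, 0], "yaw": 0}, {"slide": [0.001, 0, 0], "yaw": 0}, {"slide": [0, 0, 0], "yaw": 0}]'

```text
time_s: 11.95
position: [0.5937, -0.0216, 0.0386]
ee_rot: [180.0, 0.1, 10.6]
contact_force: [-8.5, -1.6, 12.1]
opening: 0.0437
finger_force: 27.8
```

Request:
carry_out --deltas '[{"slide": [0.001, 0, 0], "yaw": 0}, {"slide": [0.001, 0, 0], "yaw": 0}, {"slide": [0, 0, 0], "yaw": 0}]'

```text
time_s: 12.25
position: [0.5949, -0.0214, 0.0386]
ee_rot: [180.0, 0.2, 10.6]
contact_force: [-11.2, -2.4, 14.5]
opening: 0.0436
finger_force: 28.1
```

Request:
carry_out --deltas '[{"slide": [0.001, 0, 0], "yaw": 0}, {"slide": [0.001, 0, 0], "yaw": 0}, {"slide": [0, 0, 0], "yaw": 0}, {"slide": [0, 0, 0], "yaw": 0}]'

```text
time_s: 12.65
position: [0.5949, -0.0214, 0.0385]
ee_rot: [-180.0, 0.5, 10.6]
contact_force: [-20.2, -3.2, 21.0]
opening: 0.0439
finger_force: 28.9
```

Request:
carry_out --deltas '[{"slide": [-0.001, 0, 0], "yaw": 0}, {"slide": [0, 0, 0], "yaw": 0}]'

```text
time_s: 12.85
position: [0.5949, -0.0214, 0.0385]
ee_rot: [-180.0, 0.3, 10.6]
contact_force: [-15.0, -4.0, 16.8]
opening: 0.0438
finger_force: 28.4
```

Request:
carry_out --deltas '[{"slide": [0, 0, 0], "yaw": 0}, {"slide": [0, 0, 0], "yaw": 0}, {"slide": [0, 0, 0], "yaw": 0}, {"slide": [0, 0, 0], "yaw": 0}, {"slide": [0, 0, 0], "yaw": 0}]' --claw 0.4

```text
time_s: 13.35
position: [0.5976, -0.0206, 0.0371]
ee_rot: [-180.0, 0.0, 10.5]
contact_force: [0.1, 0.9, 0.5]
opening: 0.0598
finger_force: 0.0
```

Request:
carry_out --deltas '[{"slide": [0, 0, -0.02], "yaw": 0}, {"slide": [0, 0, -0.03], "yaw": 0}, {"slide": [0, 0, -0.03], "yaw": 0}, {"slide": [0, 0, -0.03], "yaw": 0}, {"slide": [0, 0, -0.03], "yaw": 0}, {"slide": [0, 0, -0.03], "yaw": 0}, {"slide": [-0.03, 0, -0.03], "yaw": 0}, {"slide": [-0.03, 0, 0], "yaw": 0}, {"slide": [0, 0, 0], "yaw": 0}, {"slide": [0, 0, 0], "yaw": 0}]'

```text
time_s: 14.35
position: [0.5386, -0.0317, 0.2375]
ee_rot: [180.0, -0.0, 10.5]
contact_force: [0.1, 0.6, 1.1]
opening: 0.0595
finger_force: 0.0
```

```bash
python3 - <<'E'
from h import *
s=ctrl.observe(); print(s["time_s"],s["position"],s["contact_force"],s["opening"])
j=np.load("jig.npy")
ims=[]
for n in("scene","wrist"):
    p=ctrl.grab_frame(n); ims.append(p["pixels"])
    for l,z in(("leg_grip",.064),("leg_front",.042),("stop_face",.042),("leg",.02)):
        for q in ctrl.pinpoint(p,l)[:1]:
            X=at_z(p,q["position"],z); d=X[:2]-j[:2]; a=np.radians(10.5); print(n,l,np.round(q["position"]),round(q["conf"],2),"jig",(np.cos(a)*d[0]+np.sin(a)*d[1]).round(4),(-np.sin(a)*d[0]+np.cos(a)*d[1]).round(4))
c=cv2.resize(ims[0][140:300,180:340],(400,400)); w=cv2.resize(ims[1],(400,300)); w=np.vstack([w,np.zeros((100,400,3),np.uint8)])
cv2.imwrite("pics/d.png",np.hstack([c,w])[:,:,::-1])
E
```

```text
14.35 [ 0.53856675 -0.03171222  0.23745296] [0.14734063 0.56748422 1.13078613] 0.0594932143951261
scene leg_grip [254. 207.] 0.64 jig 0.0022 0.0071
scene leg_front [279. 252.] 0.86 jig 0.1381 0.0118
scene stop_face [275. 255.] 0.77 jig 0.1404 -0.0008
wrist leg_grip [252. 115.] 0.89 jig 0.0043 0.0022
wrist leg [251.  51.] 0.9 jig 0.0621 0.0033
```

View pics/d.png

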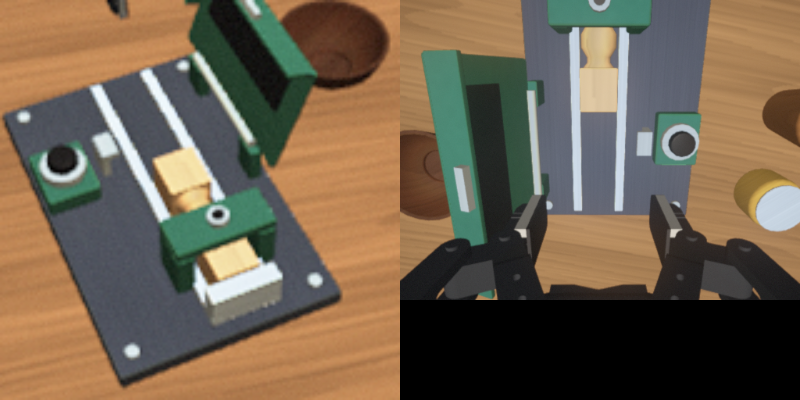

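The leg sits flat in the channel with its front end against the stop. The lid is open, the gripper is clear, and the bystanders look unmoved.

```bash
python3 -c "
from plant import ctrl
print(ctrl.hand_in())"
```

```text
the job is handed in; nothing more can be done
None
```

I handed the job in after about 14 s on the robot's clock: the lid is open, the leg is released flat in the channel against the end stop, and the bowl, mallet and tin were never touched.

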